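# Clamp a hub in its inspection nest and throw the bolt

### The arm

A 7-joint arm with a two-finger parallel gripper is mounted at the origin on the work surface. World frame = base frame: x ahead of the robot, y to its left, z up, the work surface at z = 0. Lengths are in m, angles in rad, forces in N, time in s.
With the tool pointing down it reaches from about 0.425 to 0.925 m from the base axis. Payload 6.8 kg.
Tool frame: the origin (TCP) lies midway between the tips of the shut fingers; the grasp point (between the pads) lies 19 mm behind it; z points along the fingers, y is the direction in which the jaws open and shut (so a half turn about z gives the same grasp; the last joint's range is limited). The gripper opens to 88 mm and grips with 3 to 60 N. Pads are 20 mm wide; open, the fingers measure 115 mm over their backs; the gripper's body (75 mm by 178 mm) begins 61 mm behind the grasp point.
Start: joints at [-1.24, 0.477, 0.022, 1.555, -0.011, 1.109, -0.083], TCP at [0.287, 0.611, 0.223] pointing down, gripper open.
Joint ranges: [-2.96, 2.96], [-0.34, 2.1], [-1.41, 1.46], [0.24, 2.44], [-1.37, 4.51], [0.17, 1.92], [-2.96, 2.96]. Speed limits (rad/s): [2.39, 2.39, 3.14, 3.14, 3.14, 3.14, 3.14].

### API

Orientations are given as a 3x3 rotation matrix whose columns are the frame's x, y, z axes.
In Python, from cell import read_state, camera, camera_model, close_job, recognise, cut_out gives the robot as it stands.
- The arm moves only by the tool move_arm, never from a script. Its argument "moves" is a list of rows, each an object with "gripper": the finger opening in mm, from 0 to 87.8; "offset": the shift along the world's x, y, z in mm, a list of three; "yaw": the turn about the world's z in degrees. A call has 1 to 8 rows; each row shifts and turns the pose as measured when the row begins; what a row does not reach is not made up. A row lasts 1/10 s, in which the tool goes at most 50 mm and 8.59 degrees, less where a joint would pass 70% of its speed; a pose out of reach is approached as far as the arm can. A call with a gripper value outside its range is refused whole. The fingers move at their own pace and stop on an object; "force" is the grip in N (left out, the last holds). Time passes only in rows, so rows that do not move let the fingers close. It gives the time, the measured TCP pose, the force and the opening at its end, in the units of the state.
- read_state(): the state, without advancing time (a new reading comes with each control period).
- camera(name): name is "side" or "top"; returns (picture, depth): 384x512x3 uint8, red, green, blue; 384x512 float32, m along the optical axis (not along the pixel's ray), 0 where there is no reading.
- camera_model(name): a dict with "fov_y" (degrees; the focal length in pixels is half the picture's height over the tangent of half this angle, whatever the lens; pixels are square), "cx", "cy" (the principal point, pixels), "origin" and "orientation" of the camera in the world. Camera axes: x right, y up, looking along -z (the intrinsics and any distortion apply to the point x, -y, -z); pixel columns grow to the right and rows downward; lengths in m; the calibration is good to about 2 mm. A picture is of the moment at which its call begins. camera_model takes no time and is no camera call.
- close_job(): hands the job in, once; it reports no verdict.
Trained networks look in the newest picture that a camera, given by its name, has taken for a name from the list of things; names that differ only in an ending like _2 or _b are one class to them, and where a whole thing is asked for, a point or a joint stands for the part that bears it (a point fixed in the world has none). Each returns a list of dicts, best first, with "score" (0 to 1); they miss things now and then, are a little off and sometimes report something else, mostly with a low value. They report only what shows in the picture. A call takes as long as a camera call. They do not tell look-alikes from the thing itself.
- recognise(camera, target): "xyz" ([x, y, z] in m, in the coordinates of the camera as it stood for that picture, good to about 4 mm: the middle of the surface that is visible of it).
- cut_out(camera, target): "region" (384x512 bool, what is visible of it).
The state is a dict: "time_s": time; "joints": joint angles; "qvel": joint speeds; "effort": joint torques, N m; "tcp_pos": TCP position; "ee_rot": TCP orientation; "ft_force": force on the tool from outside, world axes, zero at the start; "wrist_torque": the same for the moment, N m; "finger_gap": finger opening in m.
Only numpy, scipy, OpenCV 4.12 (cv2) and the standard library are available. Lean on these libraries where they do the work, as an engineer would, in place of code of your own. Each camera call takes 0.05 s, during which the arm holds its last target.

### The job

Swing the hinged clamp bar of the inspection nest down onto the hub, then press it down against its spring pad while you slide the bolt across, until the tip is right through the keeper and the collar sits fully home against the keeper's face; then let go. Do it by feel: never crush the hub or ram the bolt into the keeper, and leave everything else where it lies.

Things in the scene. Friction and masses are not known exactly. Their poses are not given: they have to be found in the camera images.
- nest: Inspection nest fixed to the plate: aluminium base 110 (its x) by 340 (its y) by 20 mm high. Origin: centre of its underside, z up. The clamp bar lies along its y axis, hinged at the +y end, free end towards -y. Hinge axis: parallel to nest x, at nest y = +130 mm, z = 61 mm.
- gate (a joint): Angle (rad) of the clamp bar: 0 = level (the bolt then points along nest -y at the keeper's nominal height), positive = free end raised. A counter-spring carries the bar's weight and the hinge is slightly stiff (0.15 N m): it stays where it is left. Aluminium bar 32 mm wide, 10 mm thick, its middle plane on the hinge axis, its free end 208 mm from it. The plunger body stands 14 mm above its top, 72 mm from the hinge axis.
- plunger: White pressure pad, 18 mm across, under the bar; origin: centre of its lower face. It slides up into the bar against a spring, 17 N/mm, no preload. It meets the hub at a gate angle of about 0.028; with the bar level (14 to 17 N down at the knob) it is 2 mm in, 34 N on the hub; let go unbolted, the bar springs back up. Over 46 N on the hub spoils it.
- bolt: Sliding bolt carried on the clamp bar. Origin: centre of the front face of its brass collar (20 mm diameter, 5 mm thick), on the rod's axis; it slides towards its own -y. The steel rod, 10 mm diameter, ends in a flat nose (0.8 mm chamfer) 22 mm ahead of the origin. Fully home = collar flat on the keeper's face. It starts 26 to 37 mm short of home, drags with about 11 N and stays where it is left.
- knob_top (a point): Centre of the top of the bolt's black upright knob, a plain cylinder 16 mm in diameter, 70 mm behind (bolt +y) the collar's front face. Its top is 44 mm above the rod's axis and 56 mm above the bar's top face; the guides' tops lie 32 mm below its top.
- keeper: Steel keeper block, 36 mm wide, 20 mm thick, with a square opening 13 by 13 mm right through; its top is 20 mm above the opening's centre. Origin: centre of the opening in the face towards the hinge. Axes as the nest's; the bolt enters towards -y. Set by hand: its face lies 115 to 121 mm to -y of the nest's origin, the centre 77 to 79 mm above it. No more than 20 N on it.
- hub: Turned, dark grey anodised aluminium hub lying in the nest's round pocket: flange 56 mm diameter, 12 mm high, boss 36 mm diameter, 30 mm high in all, 0.13 kg. Origin: centre of its underside.
- pocket (a point): Centre of the pocket's floor (pocket 59 mm diameter, 8 mm deep), 58 mm to +y of the nest's origin, 12 mm above its underside.
- spare_hub: A second hub like the first, lying on the plate. Leave it alone.
- ring_gauge: Steel setting ring, 60 mm diameter, 14 mm high, on the plate. Leave it alone.
- stylus_case: Black plastic stylus case 50 by 85 by 26 mm on the plate. Leave it alone.
- driver: Blue-handled hex driver, 160 mm long, 25 mm thick, on the plate. Leave it alone.
- end_guide (a point): Middle of the top of the steel bolt guide at the bar's free end, 203 mm from the hinge axis and 29 mm above the bar's middle plane; the block is 24 mm wide, 10 mm long, 24 mm tall. A second guide like it is 117 mm from the hinge axis. The bolt's rod runs through both, on the bar's centre line, 17 mm above the bar's middle plane.
There are look-alikes about, which are no part of the job. Leave any green or turquoise look-alike of the hub alone.

How it is judged:
By the outcome, as a careful person would: the job done as asked, in the order asked, and still so for the second after the job is handed in, with the robot touching nothing.
It also fails if it takes over 72 s, if anything falls off the work surface, if the arm or the gripper's body presses on something with over 40 N, if the wrist force passes 120 N, or if a joint passes its speed limit or range.

## Working session

There is one attempt and no reset: what is moved stays moved. The work goes in short steps, Python scripts to look and compute and a tool call to move; the robot and the scene stay as the last step left them, time stands still between calls to the robot, and variables do not carry over. Pictures are saved under pics/ and viewed, and the job is handed in when it is done.

Besides the shell and the picture viewer there is one more tool, called after "Call:" by a JSON object that holds its "fn" and its "kwargs". move_arm: Moves the arm, as the interface text tells. Its arguments: {"type":"object","properties":{"moves":{"type":"array"},"force":{"type":"number"}},"required":["moves"]}

```bash
ls -la; mkdir -p pics
python3 - <<'E'
from cell import *
import cv2,json
s=read_state();print({k:(v if not hasattr(v,'tolist') else v.tolist()) for k,v in s.items()})
for n in ("side","top"):
    m=camera_model(n);print(n,m)
    p,d=camera(n);cv2.imwrite(f"pics/{n}0.png",cv2.cvtColor(p,cv2.COLOR_RGB2BGR))
    import numpy as np;np.save(f"pics/{n}0_d.npy",d);np.save(f"pics/{n}0_p.npy",p)
E
```

```text
total 12
drwxr-xr-x  3 agent agent 4096 Dec  6 12:04 .
drwxr-xr-x 23 root  root  4096 Dec  6 12:03 ..
drwxr-xr-x  2 agent agent 4096 Dec  6 12:04 pics
{'time_s': 0.0, 'joints': [-1.2401256911083423, 0.4777903282414804, 0.022313113927331617, 1.5564272096749565, -0.011488369193048624, 1.1092830405951435, -0.08314048141577199], 'qvel': [-0.00030945574160870336, -0.0010701489489365417, 0.00021204851001024855, -0.0002788649790589836, 0.0008533581281960094, 0.001102241829964208, -0.000331938197566825], 'effort': [4.013379793832428e-05, -58.2841694355011, 1.5346566215157509, -27.261891961097717, -0.054221899481490254, 0.0166755064856261, 0.000159538913067081], 'tcp_pos': [0.28650869357826303, 0.6105259833946484, 0.22169799392881245], 'ee_rot': [[-0.9052789919632758, 0.4248170682227874, -0.0006365976366511378], [0.4248175253406711, 0.9052774750055844, -0.0016623510284586181], [-0.00012989758916484676, -0.0017753292959719687, -0.9999984156649986]], 'ft_force': [-1.0696966060838642, 0.21045079236383857, -0.5112402279525398], 'wrist_torque': [0.0717117176217441, -0.013398991799356956, -0.013461828183135655], 'finger_gap': 0.08773817432937013}
side {'fov_y': 44.778041413986045, 'cx': 255.4660207825581, 'cy': 186.29002631183428, 'origin': array([ 0.46113549, -0.87425916,  0.83494749]), 'orientation': array([[ 0.99969851,  0.0184268 , -0.01622756],
       [-0.02419906,  0.62749989, -0.77824051],
       [-0.00415769,  0.77839857,  0.62775662]])}
top {'fov_y': 49.11366074888278, 'cx': 252.2749857553994, 'cy': 193.95853724898657, 'origin': array([0.34267052, 0.05693158, 1.2715807 ]), 'orientation': array([[-0.02181774,  0.99227879, -0.12209333],
       [-0.99972001, -0.02053479,  0.01175649],
       [ 0.00915855,  0.12231565,  0.99244899]])}
```

View pics/side0.png

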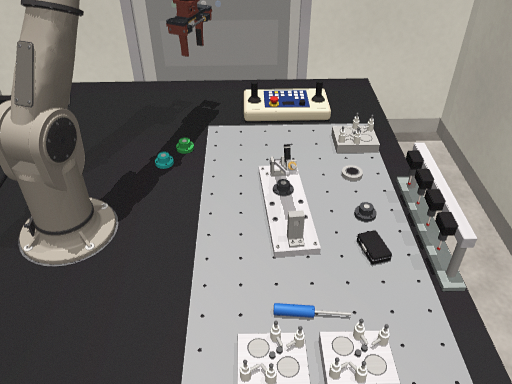

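View pics/top0.png

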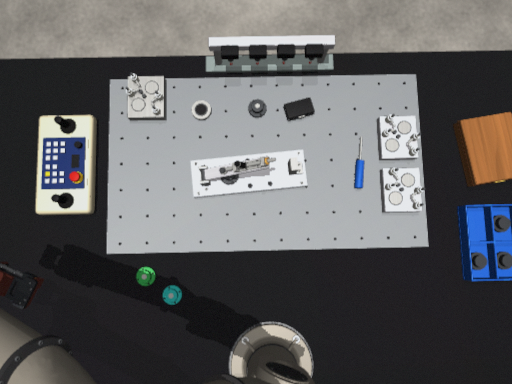

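```bash
cat > h.py <<'E'
import numpy as np, cv2
from cell import *
def snap(n,tag):
    p,d=camera(n); np.savez(f"pics/{n}{tag}.npz",p=p,d=d)
    return p,d
def load(n,tag):
    z=np.load(f"pics/{n}{tag}.npz"); return z['p'],z['d']
def K(n):
    m=camera_model(n); f=192/np.tan(np.radians(m['fov_y'])/2); return f,m['cx'],m['cy'],np.array(m['origin']),np.array(m['orientation'])
def unproj(n,u,v,d):
    f,cx,cy,o,R=K(n); u=np.asarray(u,float);v=np.asarray(v,float);d=np.asarray(d,float)
    c=np.stack([(u-cx)/f*d,-(v-cy)/f*d,-d],-1); return c@R.T+o
def proj(n,X):
    f,cx,cy,o,R=K(n); c=(np.asarray(X)-o)@R
    return np.stack([cx+f*c[...,0]/-c[...,2], cy-f*c[...,1]/-c[...,2]],-1)
def towld(n,x):
    f,cx,cy,o,R=K(n); return R@np.asarray(x)+o
def crop(p,x0,y0,x1,y1,s,name):
    c=cv2.resize(p[y0:y1,x0:x1],None,fx=s,fy=s,interpolation=cv2.INTER_CUBIC)
    cv2.imwrite(name,cv2.cvtColor(c,cv2.COLOR_RGB2BGR))
E
python3 - <<'E'
from h import *
np.set_printoptions(precision=4,suppress=True)
for n,b in (("side",(240,130,340,260)),("top",(180,140,320,210))):
    p,d=snap(n,"1"); crop(p,*b,4.5 if n=="side" else 5.5,f"pics/{n}1c.png")
    print(n,camera_model(n).keys())
    for t in ("nest","gate","plunger","bolt","knob_top","keeper","hub","end_guide","spare_hub"):
        for r in recognise(n,t)[:4]: 
            w=towld(n,r['xyz']); print(t,round(r['score'],2),w,proj(n,w))
E
```

```text
side dict_keys(['fov_y', 'cx', 'cy', 'origin', 'orientation'])
nest 0.91 [0.5508 0.0211 0.0296] [283.0715 210.8369]
gate 0.92 [0.5527 0.053  0.173 ] [284.8979 158.3318]
plunger 0.59 [ 0.5688 -0.0824  0.0701] [294.3874 227.2487]
bolt 0.45 [0.565  0.0649 0.1845] [289.7    151.6067]
knob_top 0.55 [0.5565 0.0665 0.1845] [286.1979 151.2728]
keeper 0.94 [ 0.57   -0.0876  0.0671] [295.0148 229.7086]
hub 0.67 [0.2662 0.3482 0.0107] [185.1899 147.5268]
hub 0.62 [0.5559 0.0976 0.0372] [283.0524 189.7707]
hub 0.56 [0.2086 0.2701 0.0112] [163.5848 162.3152]
end_guide 0.67 [0.5574 0.0612 0.1779] [286.6061 154.7419]
spare_hub 0.59 [0.7591 0.0109 0.0221] [363.7794 214.0845]
top dict_keys(['fov_y', 'cx', 'cy', 'origin', 'orientation'])
nest 0.83 [0.5529 0.0598 0.0342] [245.9738 174.7869]
nest 0.41 [0.56   0.0579 0.1826] [246.3171 162.6892]
gate 0.66 [0.5582 0.0858 0.1472] [236.1205 166.1022]
plunger 0.26 [0.5514 0.0571 0.0326] [246.8848 175.344 ]
bolt 0.78 [0.5625 0.0571 0.1828] [246.6212 161.7055]
knob_top 0.77 [0.5583 0.0571 0.181 ] [246.6278 163.4109]
keeper 0.78 [ 0.5705 -0.0776  0.0856] [293.6193 164.7702]
hub 0.88 [0.2666 0.3589 0.013 ] [146.2901 274.0421]
hub 0.87 [0.2086 0.2811 0.0111] [172.9076 293.4833]
hub 0.4 [0.5561 0.0858 0.1421] [236.1881 167.2082]
hub 0.27 [0.5607 0.0577 0.1826] [246.3935 162.4264]
end_guide 0.84 [0.5569 0.0812 0.1421] [237.875  166.8807]
end_guide 0.38 [ 0.7557 -0.1048  0.0375] [298.7994 107.6876]
spare_hub 0.74 [0.763  0.023  0.0279] [256.6534 107.1411]
```

```bash
ls pics
```

```text
side0.png
side0_d.npy
side0_p.npy
side1.npz
side1c.png
top0.png
top0_d.npy
top0_p.npy
top1.npz
top1c.png
```

View pics/side1c.png

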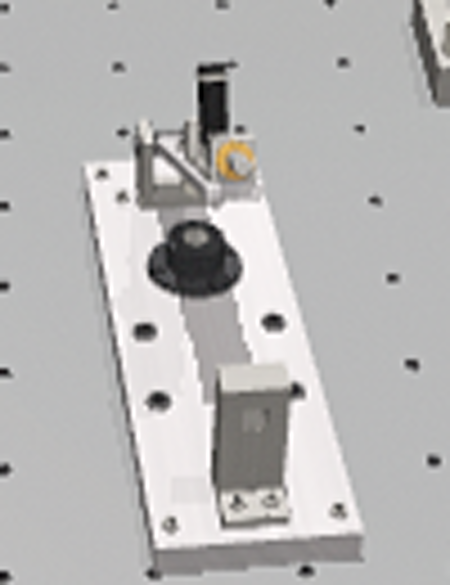

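View pics/top1c.png

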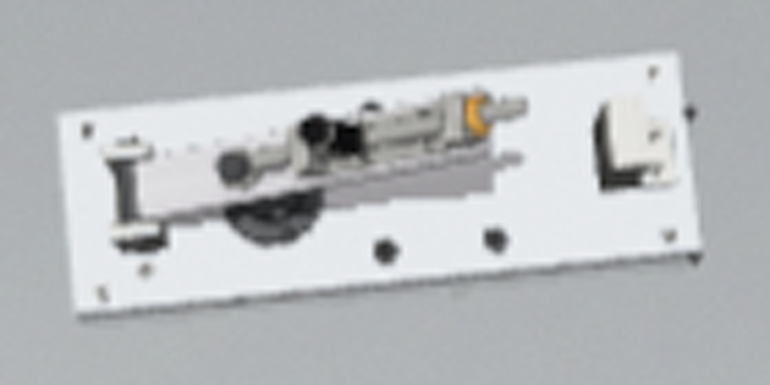

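Run:
```python
from h import *
np.set_printoptions(precision=4,suppress=True)
for n in ("top","side"):
    p,d=load(n,"1"); v,u=np.mgrid[:384,:512]; W=unproj(n,u,v,d); 
    roi=(W[...,0]>.44)&(W[...,0]<.68)&(W[...,1]>-.16)&(W[...,1]<.28)&(d>0)
    z=W[...,2][roi]; h,e=np.histogram(z,bins=np.arange(-.01,.22,.004)); print(n,list(zip((e[:-1]*1e3).round(),h)))
    pl=np.median(z[(z>-.01)&(z<.015)]); print('plate',pl)
    k=roi&(abs(W[...,2]-pl-.02)<.006); P=W[k]
    print(len(P),'top z',np.median(P[:,2]))
    r=cv2.minAreaRect((P[:,:2]*1000).astype(np.float32)); print(r)
    # white colour mask
    g=roi&(p.min(-1)>205); print(g.sum())
    r=cut_out(n,"nest"); 
    for q in r[:2]: print(q['score'],q['region'].sum(), cv2.minAreaRect((W[q['region']&k][:,:2]*1000).astype(np.float32)))
```

```text
top [(np.float64(-10.0), np.int64(0)), (np.float64(-6.0), np.int64(0)), (np.float64(-2.0), np.int64(0)), (np.float64(2.0), np.int64(63)), (np.float64(6.0), np.int64(1266)), (np.float64(10.0), np.int64(3991)), (np.float64(14.0), np.int64(1655)), (np.float64(18.0), np.int64(95)), (np.float64(22.0), np.int64(40)), (np.float64(26.0), np.int64(493)), (np.float64(30.0), np.int64(1672)), (np.float64(34.0), np.int64(726)), (np.float64(38.0), np.int64(90)), (np.float64(42.0), np.int64(24)), (np.float64(46.0), np.int64(17)), (np.float64(50.0), np.int64(18)), (np.float64(54.0), np.int64(19)), (np.float64(58.0), np.int64(9)), (np.float64(62.0), np.int64(6)), (np.float64(66.0), np.int64(5)), (np.float64(70.0), np.int64(7)), (np.float64(74.0), np.int64(19)), (np.float64(78.0), np.int64(57)), (np.float64(82.0), np.int64(70)), (np.float64(86.0), np.int64(44)), (np.float64(90.0), np.int64(26)), (np.float64(94.0), np.int64(36)), (np.float64(98.0), np.int64(32)), (np.float64(102.0), np.int64(36)), (np.float64(106.0), np.int64(64)), (np.float64(110.0), np.int64(49)), (np.float64(114.0), np.int64(29)), (
[... 2679 characters left out ...]
int64(35)), (np.float64(170.0), np.int64(45)), (np.float64(174.0), np.int64(31)), (np.float64(178.0), np.int64(21)), (np.float64(182.0), np.int64(21)), (np.float64(186.0), np.int64(29)), (np.float64(190.0), np.int64(42)), (np.float64(194.0), np.int64(37)), (np.float64(198.0), np.int64(8)), (np.float64(202.0), np.int64(3)), (np.float64(206.0), np.int64(0)), (np.float64(210.0), np.int64(0)), (np.float64(214.0), np.int64(0))]
plate 0.010624577341622532
2779 top z 0.0307616863373652
((560.8654174804688, 51.68971252441406), (110.83967590332031, 345.4356994628906), 4.621131420135498)
2102
0.89 3488 ((560.8654174804688, 51.68971252441406), (110.83967590332031, 345.4356994628906), 4.621131420135498)
```

```bash
cat >> h.py <<'E'
A=np.radians(4.7); NO=np.array([.5609,.0518,.0112])
RN=np.array([[np.cos(A),-np.sin(A),0],[np.sin(A),np.cos(A),0],[0,0,1]])
def tonest(X): return (np.asarray(X)-NO)@RN*1000
def fromnest(x): return RN@(np.asarray(x)/1000.)+NO
E
python3 - <<'E'
from h import *
np.set_printoptions(precision=1,suppress=True)
v,u=np.mgrid[:384,:512]
for n in ("top","side"):
    p,d=load(n,"1"); N=tonest(unproj(n,u,v,d))
    k=(abs(N[...,0])<25)&(N[...,1]<135)&(N[...,1]>-60)&(N[...,2]>60)&(N[...,2]<230)&(d>0)
    P=N[k]; 
    best=[]
    for th in np.arange(.2,1.4,.01):
        q=P-[0,130,61]; s=-q[:,1]*np.cos(th)+q[:,2]*np.sin(th); h=q[:,1]*np.sin(th)+q[:,2]*np.cos(th)
        best.append((np.sum((abs(h-5)<2)&(s>10)&(s<208)),th))
    print(n,len(P),sorted(best)[-6:])
    th=sorted(best)[-1][1]
    q=P-[0,130,61]; s=-q[:,1]*np.cos(th)+q[:,2]*np.sin(th); h=q[:,1]*np.sin(th)+q[:,2]*np.cos(th)
    for a in range(0,260,8):
        m=(s>=a)&(s<a+8)
        if m.sum(): print(a,m.sum(),'h',np.percentile(h[m],[5,50,95]),'x',np.percentile(P[m,0],[5,50,95]), 'x of high', np.median(P[m&(h>14),0]) if (m&(h>14)).any() else '')
    kk=(abs(N[...,0])<25)&(N[...,1]<-100)&(N[...,1]>-150)&(N[...,2]>88)&(N[...,2]<106)&(d>0)
    P=N[kk]; print('keeper top',np.percentile(P,[2,50,98],axis=0))
E
```

```text
top 860 [(np.int64(191), np.float64(0.49000000000000027)), (np.int64(197), np.float64(0.5400000000000003)), (np.int64(229), np.float64(0.5000000000000002)), (np.int64(231), np.float64(0.5300000000000002)), (np.int64(252), np.float64(0.5200000000000002)), (np.int64(253), np.float64(0.5100000000000002))]
0 49 h [ 2.4  8.4 12.5] x [-22.8  -0.3  19.8] x of high -24.986915105793337
8 39 h [1.4 6.2 9.3] x [-22.5  -2.4  21.9] x of high 
16 31 h [3.5 6.9 9.2] x [-18.8  -3.2  12.5] x of high 
24 26 h [2.3 5.4 8.8] x [-15.5   1.4  13.3] x of high 
32 30 h [1.7 6.2 8.3] x [-14.9  -2.7  13.5] x of high 
40 27 h [0.9 6.  8.4] x [-15.4  -2.4  13.1] x of high 
48 33 h [1.2 5.  8.8] x [-14.5  -0.2  12.8] x of high 
56 16 h [2.7 5.5 8.1] x [-15.5  -6.   13.9] x of high 
64 21 h [ 0.8  7.9 20.9] x [-16.2  -7.7  14.2] x of high -0.5168609962682493
72 37 h [ 4.2 11.6 19.7] x [-13.6  -2.4  12.5] x of high -2.3680133836950326
80 29 h [ 3.5  5.  15.8] x [-16.2  -5.6  14.1] x of high 2.2006548330022144
88 27 h [ 1.6  6.1 22.9] x [-15.6  -3.4  12.8] x of high -1.742111494784489
96 24 h [ 2.2  6.  23.3] x [-1
[... 2847 characters left out ...]
6248465892285
160 1 h [5.8 5.8 5.8] x [-14.3 -14.3 -14.3] x of high 
168 5 h [-1.8  4.6  8.4] x [-16.  -15.6 -12.5] x of high 
176 5 h [ 1.8  5.9 12.2] x [-16.3 -12.2 -11.4] x of high 
184 5 h [-2.3  2.5  8. ] x [-16.2 -15.7 -13.2] x of high 
192 7 h [ 5.8 10.5 25.4] x [-13.7 -11.9  -8.1] x of high -9.328007031697375
200 82 h [-3.1  5.6 29.7] x [-13.4  -2.1  13.2] x of high -5.447835638071066
208 62 h [-0.2 15.2 27.3] x [-11.6  -2.2  10.1] x of high -1.8592659734422183
216 6 h [15.7 20.4 23.9] x [-8.9 -3.2  1.7] x of high -3.159224431036791
224 1 h [20.9 20.9 20.9] x [-4. -4. -4.] x of high -4.010829638229755
keeper top [[ -18.3 -140.7   88.7]
 [  -1.4 -134.2   96.8]
 [  16.9 -119.6   99.9]]
```

Run:
```python
from h import *
np.set_printoptions(precision=4,suppress=True)
v,u=np.mgrid[:384,:512]; th=.505
for n in ("top","side"):
    p,d=load(n,"1"); W=unproj(n,u,v,d); N=tonest(W)
    k=(abs(N[...,0])<25)&(N[...,1]<135)&(N[...,1]>-60)&(N[...,2]>165)&(N[...,2]<230)&(d>0)&(p.max(-1)<80)
    q=N-[0,130,61]; s=-q[...,1]*np.cos(th)+q[...,2]*np.sin(th); h=q[...,1]*np.sin(th)+q[...,2]*np.cos(th)
    m=k&(h>55)
    print(n,m.sum(),'s',np.percentile(s[m],[0,10,50,90,100]),'h',np.percentile(h[m],[10,50,90]),'x',np.percentile(N[m][:,0],[0,10,50,90,100]),W[m].mean(0), u[m].mean(),v[m].mean())
    m=k&(h>30);print('knob',m.sum(),'s',np.percentile(s[m],[2,50,98]),'x',np.percentile(N[m][:,0],[2,50,98]))
    # collar colour orange
    c=(p[...,0].astype(int)-p[...,2]>70)&(abs(N[...,0])<25)&(N[...,2]>100)&(d>0)&(s>150)
    print('collar',c.sum(),np.percentile(s[c],[0,50,100]),np.percentile(h[c],[0,50,100]),np.percentile(N[c][:,0],[0,50,100]))
print('predicted knob top', fromnest([-1,130-(148*np.cos(th)-61*np.sin(th)),61+148*np.sin(th)+61*np.cos(th)]))
p,d=load("top","1"); crop(p,215,145,285,190,8,"pics/top1d.png")
```

```text
top 21 s [140.3462 141.6561 146.6    151.3547 152.515 ] h [57.4888 60.3847 62.5356] x [-8.2115 -6.7673 -2.3635  1.0081  3.4241] [0.5559 0.0824 0.1958] 236.9047619047619 163.42857142857142
knob 37 s [141.2846 148.3306 153.0837] x [-8.1179 -3.4758  2.7974]
collar 13 [209.3547 213.2214 215.9598] [17.1948 23.7564 29.6406] [-8.7679 -3.8306  4.3732]
side 10 s [142.5732 143.0407 148.7538 152.6463 153.2339] h [56.8762 57.6082 59.1729] x [-6.7625 -6.6908  0.4079  5.4322  6.5103] [0.5584 0.0799 0.1945] 286.7 144.8
knob 49 s [143.0718 150.7909 155.1914] x [-7.7568 -1.2321  5.3603]
collar 30 [205.6581 214.4521 218.2095] [ 6.7199 18.4176 24.4178] [-10.0808  -4.3658   7.5559]
predicted knob top [0.5574 0.0816 0.1972]
```

View pics/top1d.png

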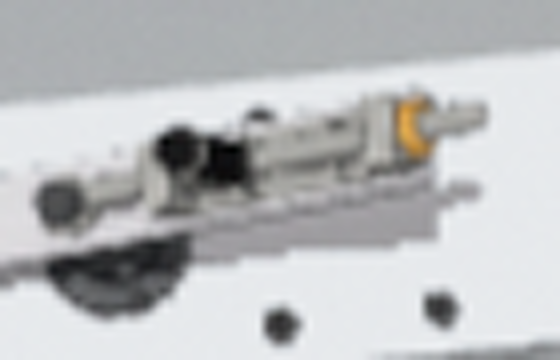

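Call:
{"fn": "move_arm", "kwargs": {"moves": [{"gripper": 60,"offset": [8,-12,15],"yaw": -3},{"gripper": 60,"offset": [17,-33,15],"yaw": -4},{"gripper": 60,"offset": [17,-33,10],"yaw": -4},{"gripper": 60,"offset": [17,-33,0],"yaw": -4},{"gripper": 60,"offset": [17,-33,0],"yaw": -4},{"gripper": 60,"offset": [17,-33,0],"yaw": -4},{"gripper": 60,"offset": [17,-33,0],"yaw": -4},{"gripper": 60,"offset": [17,-33,0],"yaw": -4}]}}

```text
time_s: 2.0
tcp_pos: [0.4175, 0.3583, 0.2724]
ee_rot: [[-0.528, 0.849, 0.004], [0.849, 0.528, 0.009], [0.006, 0.008, -1.0]]
ft_force: [1.0, -0.3, -0.3]
finger_gap: 0.06
```

Call:
{"fn": "move_arm", "kwargs": {"moves": [{"gripper": 40,"offset": [17,-33,0],"yaw": -4},{"gripper": 40,"offset": [17,-34,0],"yaw": -4},{"gripper": 40,"offset": [17,-34,0],"yaw": -4},{"gripper": 40,"offset": [17,-34,0],"yaw": -4},{"gripper": 40,"offset": [17,-34,0],"yaw": -4},{"gripper": 40,"offset": [17,-34,0],"yaw": -4},{"gripper": 40,"offset": [14,-28,0],"yaw": -2},{"gripper": 40,"offset": [9,-16,0],"yaw": 0}]}}

```text
time_s: 2.8
tcp_pos: [0.5493, 0.0884, 0.2842]
ee_rot: [[-0.048, 0.999, 0.02], [0.999, 0.047, 0.015], [0.014, 0.021, -1.0]]
ft_force: [-0.4, -0.7, 0.2]
finger_gap: 0.0401
```

Call:
{"fn": "move_arm", "kwargs": {"moves": [{"gripper": 40,"offset": [0,0,0],"yaw": 0}]}}

```text
time_s: 2.9
tcp_pos: [0.5502, 0.0842, 0.2855]
ee_rot: [[-0.04, 0.999, 0.022], [0.999, 0.039, 0.015], [0.014, 0.022, -1.0]]
ft_force: [0.1, 0.3, 0.1]
finger_gap: 0.0401
```

Call:
{"fn": "move_arm", "kwargs": {"moves": [{"gripper": 40,"offset": [7,-4,-15],"yaw": 2.4},{"gripper": 40,"offset": [0,0,-15],"yaw": 0},{"gripper": 40,"offset": [0,0,-10],"yaw": 0},{"gripper": 40,"offset": [0,0,0],"yaw": 0}]}}

```text
time_s: 3.3
tcp_pos: [0.5566, 0.0813, 0.2477]
ee_rot: [[-0.078, 0.997, 0.024], [0.997, 0.077, 0.021], [0.019, 0.026, -0.999]]
ft_force: [-1.0, 1.6, -0.5]
finger_gap: 0.0402
```

Run:
```python
from h import *
np.set_printoptions(precision=4,suppress=True)
s=read_state(); print(s['tcp_pos'],s['ee_rot'],tonest(s['tcp_pos']))
for n,b in (("side",(240,110,340,240)),("top",(180,130,320,210))):
    p,d=snap(n,"2"); crop(p,*b,4.5 if n=="side" else 5.5,f"pics/{n}2c.png")
    print(proj(n,s['tcp_pos']))
```

```text
[0.5566 0.0813 0.2477] [[-0.0779  0.9967  0.0243]
 [ 0.9968  0.0774  0.0206]
 [ 0.0186  0.0258 -0.9995]] [ -1.85    29.7992 236.5483]
[286.7513 125.8981]
[236.7671 159.0499]
```

View pics/side2c.png

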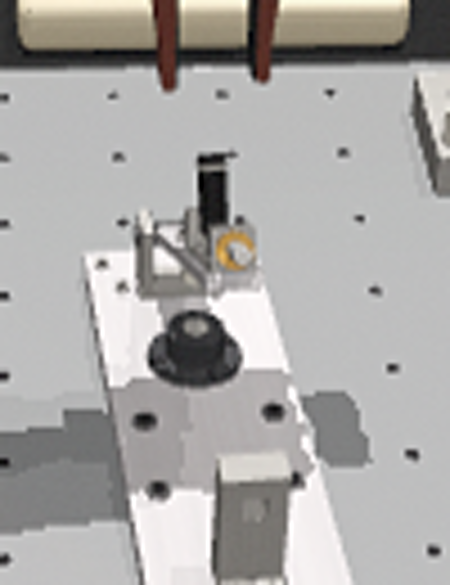

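View pics/top2c.png

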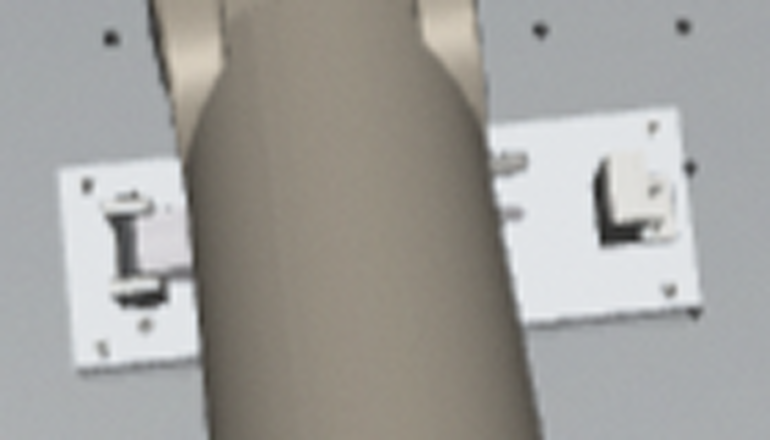

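Call:
{"fn": "move_arm", "kwargs": {"moves": [{"gripper": 40,"offset": [0,-1,-20],"yaw": 0},{"gripper": 40,"offset": [0,0,-20],"yaw": 0},{"gripper": 40,"offset": [0,0,-12],"yaw": 0},{"gripper": 40,"offset": [0,0,-6],"yaw": 0},{"gripper": 40,"offset": [0,0,0],"yaw": 0}]}}

```text
time_s: 3.9
tcp_pos: [0.5595, 0.0831, 0.1935]
ee_rot: [[-0.08, 0.996, 0.033], [0.997, 0.08, 0.025], [0.022, 0.035, -0.999]]
ft_force: [-0.3, 0.3, -0.2]
finger_gap: 0.0397
```

Call:
{"fn": "move_arm", "kwargs": {"moves": [{"gripper": 40,"offset": [-1.5,-3,-8],"yaw": 0},{"gripper": 40,"offset": [0,0,-6],"yaw": 0},{"gripper": 40,"offset": [0,0,-4],"yaw": 0},{"gripper": 40,"offset": [0,0,0],"yaw": 0}]}}

```text
time_s: 4.3
tcp_pos: [0.559, 0.0801, 0.1759]
ee_rot: [[-0.08, 0.996, 0.035], [0.997, 0.079, 0.026], [0.023, 0.037, -0.999]]
ft_force: [-0.0, 0.1, -0.5]
finger_gap: 0.0397
```

Run:
```python
from h import *
np.set_printoptions(precision=4,suppress=True)
s=read_state(); print(s['tcp_pos'],s['ee_rot'],tonest(s['tcp_pos']))
for n,b in (("side",(240,110,340,240)),):
    p,d=snap(n,"3"); crop(p,*b,4.5 if n=="side" else 5.5,f"pics/{n}3c.png")
    print(proj(n,s['tcp_pos']))
```

```text
[0.559  0.0801 0.1759] [[-0.0804  0.9961  0.0355]
 [ 0.9965  0.0795  0.0255]
 [ 0.0226  0.0374 -0.999 ]] [  0.4372  28.3582 164.6634]
[286.6545 151.0205]
```

View pics/side3c.png

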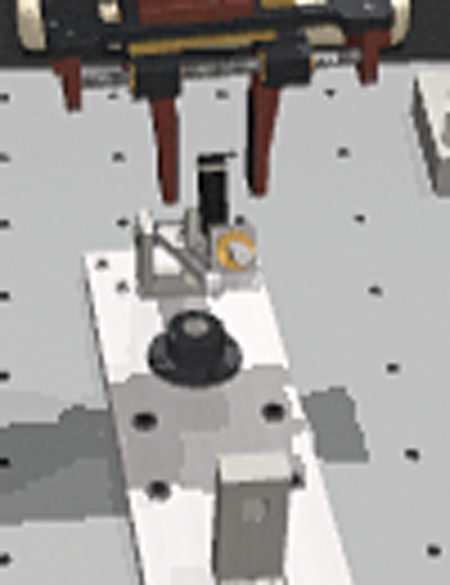

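Call:
{"fn": "move_arm", "kwargs": {"moves": [{"gripper": 26,"offset": [-1.3,0,-2],"yaw": 0},{"gripper": 19,"offset": [0,0,0],"yaw": 0},{"gripper": 12,"offset": [0,0,0],"yaw": 0},{"gripper": 12,"offset": [0,0,0],"yaw": 0},{"gripper": 12,"offset": [0,0,0],"yaw": 0}], "force": 5}}

```text
time_s: 4.85
tcp_pos: [0.559, 0.0805, 0.1748]
ee_rot: [[-0.08, 0.996, 0.039], [0.996, 0.079, 0.026], [0.023, 0.041, -0.999]]
ft_force: [0.9, -0.6, -1.6]
finger_gap: 0.0161
```

Call:
{"fn": "move_arm", "kwargs": {"moves": [{"gripper": 12,"offset": [0.5,-6.4,-5.6],"yaw": 0},{"gripper": 12,"offset": [0.5,-5.9,-5.8],"yaw": 0},{"gripper": 12,"offset": [0.5,-5.6,-6.1],"yaw": 0},{"gripper": 12,"offset": [0,0,0],"yaw": 0}]}}

```text
time_s: 5.25
tcp_pos: [0.5604, 0.0622, 0.1558]
ee_rot: [[-0.081, 0.996, 0.038], [0.996, 0.08, 0.028], [0.025, 0.041, -0.999]]
ft_force: [1.8, 1.3, -1.0]
finger_gap: 0.0163
```

```bash
cat >> h.py <<'E'
def arc():
    s=read_state(); R=np.array(s['ee_rot']); t=np.array(s['tcp_pos']); g=t-.019*R[:,2]
    n=tonest(g); r=n-[0,130,61]; 
    print('t',round(s['time_s'],2),'tcp',t.round(4),'zax',R[:,2].round(3),'yawdeg',np.degrees(np.arctan2(R[1,1],R[0,1])).round(1),'F(nest)',(np.array(s['ft_force'])@RN).round(1),'T',np.round(s['wrist_torque'],2),'gap',round(s['finger_gap'],4))
    print('grasp nest',n.round(1),'radius',np.hypot(r[1],r[2]).round(1),'phi',np.degrees(np.arctan2(r[2],-r[1])).round(2))
E
python3 -c "
from h import *
arc()"
```

```text
t 5.25 tcp [0.5604 0.0622 0.1558] zax [ 0.038  0.028 -0.999] yawdeg 4.6 F(nest) [ 1.9  1.1 -1. ] T [ 0.05 -0.29 -0.02] gap 0.0163
grasp nest [ -0.4  10.  163.5] radius 157.9 phi 40.51
```

Call:
{"fn": "move_arm", "kwargs": {"moves": [{"gripper": 12,"offset": [0.4,-4.8,-5.6],"yaw": 0},{"gripper": 12,"offset": [0.4,-4.3,-5.7],"yaw": 0},{"gripper": 12,"offset": [0.3,-4.0,-5.8],"yaw": 0},{"gripper": 12,"offset": [0,0,0],"yaw": 0}]}}

```text
time_s: 5.65
tcp_pos: [0.5615, 0.0486, 0.1367]
ee_rot: [[-0.081, 0.996, 0.038], [0.996, 0.08, 0.028], [0.025, 0.04, -0.999]]
ft_force: [2.3, 1.4, -1.8]
finger_gap: 0.016
```

Run:
```python
from h import *
arc()
for n,b in (("side",(240,110,340,240)),("top",(180,130,320,210))):
    p,d=snap(n,"4"); crop(p,*b,4.5 if n=="side" else 5.5,f"pics/{n}4c.png")
```

```text
t 5.65 tcp [0.5615 0.0486 0.1367] zax [ 0.038  0.028 -0.999] yawdeg 4.6 F(nest) [ 2.4  1.2 -1.8] T [ 0.22 -0.18  0.  ] gap 0.016
grasp nest [ -0.4  -3.7 144.5] radius 157.6 phi 31.99
```

View pics/side4c.png

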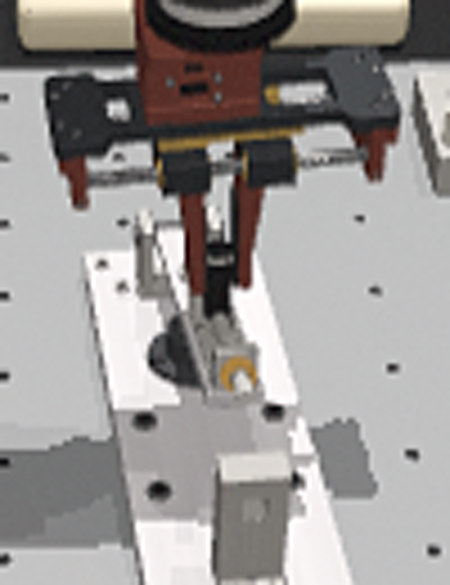

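Call:
{"fn": "move_arm", "kwargs": {"moves": [{"gripper": 12,"offset": [0.5,-3.2,-5.2],"yaw": 0},{"gripper": 12,"offset": [0.5,-2.7,-5.2],"yaw": 0},{"gripper": 12,"offset": [0.3,-2.2,-4.5],"yaw": 0},{"gripper": 12,"offset": [0,0,0],"yaw": 0}]}}

```text
time_s: 6.15
tcp_pos: [0.5622, 0.0406, 0.1213]
ee_rot: [[-0.082, 0.996, 0.037], [0.996, 0.081, 0.029], [0.026, 0.039, -0.999]]
ft_force: [0.3, 2.3, -2.1]
finger_gap: 0.0163
```

Run:
```python
from h import *
arc()
```

```text
t 6.15 tcp [0.5622 0.0406 0.1213] zax [ 0.037  0.029 -0.999] yawdeg 4.7 F(nest) [ 0.5  2.3 -2.1] T [ 0.31 -0.07 -0.02] gap 0.0163
grasp nest [ -0.3 -11.8 129.1] radius 157.3 phi 25.65
```

Call:
{"fn": "move_arm", "kwargs": {"moves": [{"gripper": 24,"offset": [0,0,0],"yaw": 0},{"gripper": 24,"offset": [0,0,0],"yaw": 0},{"gripper": 24,"offset": [0,0,0],"yaw": 0}]}}

```text
time_s: 6.45
tcp_pos: [0.5623, 0.0388, 0.1213]
ee_rot: [[-0.081, 0.996, 0.037], [0.996, 0.08, 0.027], [0.024, 0.039, -0.999]]
ft_force: [-0.3, 0.0, 0.7]
finger_gap: 0.0238
```

Run:
```python
from h import *
arc()
for n,b in (("side",(240,110,340,240)),):
    p,d=snap(n,"5"); crop(p,*b,4.5 if n=="side" else 5.5,f"pics/{n}5c.png")
```

```text
t 6.45 tcp [0.5623 0.0388 0.1213] zax [ 0.037  0.027 -0.999] yawdeg 4.6 F(nest) [-0.3  0.1  0.7] T [-0.05  0.09 -0.04] gap 0.0238
grasp nest [ -0.4 -13.5 129.1] radius 158.8 phi 25.39
```

View pics/side5c.png

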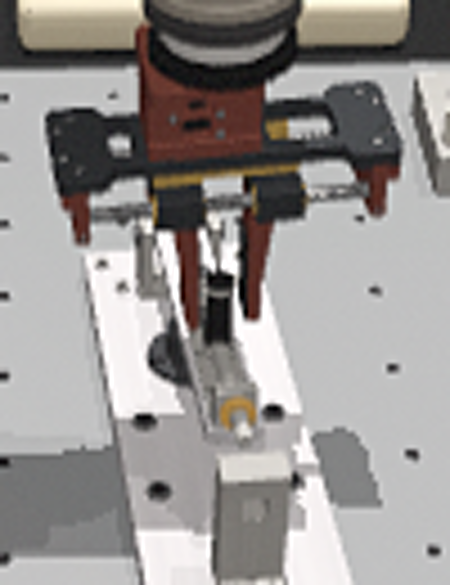

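Call:
{"fn": "move_arm", "kwargs": {"moves": [{"gripper": 24,"offset": [0,1.2,-3.5],"yaw": 0},{"gripper": 24,"offset": [0,0,-2],"yaw": 0},{"gripper": 12,"offset": [0,0,0],"yaw": 0},{"gripper": 12,"offset": [0,0,0],"yaw": 0},{"gripper": 12,"offset": [0,0,0],"yaw": 0}], "force": 6}}

```text
time_s: 7.0
tcp_pos: [0.5624, 0.0399, 0.1156]
ee_rot: [[-0.081, 0.996, 0.037], [0.996, 0.08, 0.027], [0.024, 0.039, -0.999]]
ft_force: [-0.1, -0.3, 0.3]
finger_gap: 0.0162
```

Run:
```python
from h import *
arc()
```

```text
t 7.0 tcp [0.5624 0.0399 0.1156] zax [ 0.037  0.027 -0.999] yawdeg 4.6 F(nest) [-0.1 -0.3  0.3] T [-0.05  0.19 -0.05] gap 0.0162
grasp nest [ -0.2 -12.4 123.4] radius 155.5 phi 23.67
```

Call:
{"fn": "move_arm", "kwargs": {"moves": [{"gripper": 12,"offset": [0,-0.6,-1.4],"yaw": 0},{"gripper": 12,"offset": [0,-0.6,-1.4],"yaw": 0},{"gripper": 12,"offset": [0,-0.6,-1.4],"yaw": 0},{"gripper": 12,"offset": [0,0,0],"yaw": 0}]}}

```text
time_s: 7.4
tcp_pos: [0.5626, 0.0381, 0.1114]
ee_rot: [[-0.081, 0.996, 0.037], [0.996, 0.08, 0.027], [0.024, 0.039, -0.999]]
ft_force: [-0.3, 0.2, -0.6]
finger_gap: 0.0163
```

Run:
```python
from h import *
arc()
```

```text
t 7.4 tcp [0.5626 0.0381 0.1114] zax [ 0.037  0.027 -0.999] yawdeg 4.6 F(nest) [-0.3  0.3 -0.6] T [-0.01  0.15 -0.07] gap 0.0163
grasp nest [ -0.2 -14.2 119.2] radius 155.5 phi 21.97
```

Call:
{"fn": "move_arm", "kwargs": {"moves": [{"gripper": 10,"offset": [0,0,0],"yaw": 0},{"gripper": 10,"offset": [0,0,0],"yaw": 0},{"gripper": 10,"offset": [0,-0.4,-1.0],"yaw": 0},{"gripper": 10,"offset": [0,-0.4,-1.0],"yaw": 0}], "force": 50}}

```text
time_s: 7.8
tcp_pos: [0.5626, 0.0376, 0.1097]
ee_rot: [[-0.081, 0.996, 0.037], [0.996, 0.08, 0.028], [0.025, 0.039, -0.999]]
ft_force: [-0.3, -0.1, 4.8]
finger_gap: 0.0151
```

Run:
```python
from h import *
arc()
```

```text
t 7.8 tcp [0.5626 0.0376 0.1097] zax [ 0.037  0.028 -0.999] yawdeg 4.6 F(nest) [-0.3 -0.1  4.8] T [ 0.38  0.87 -0.04] gap 0.0151
grasp nest [ -0.2 -14.7 117.4] radius 155.4 phi 21.3
```

Call:
{"fn": "move_arm", "kwargs": {"moves": [{"gripper": 10,"offset": [0,-0.2,-0.6],"yaw": 0}]}}

```text
time_s: 7.9
tcp_pos: [0.5626, 0.0375, 0.1093]
ee_rot: [[-0.081, 0.996, 0.037], [0.996, 0.08, 0.028], [0.025, 0.039, -0.999]]
ft_force: [-1.0, -0.2, 5.7]
finger_gap: 0.0153
```

Call:
{"fn": "move_arm", "kwargs": {"moves": [{"gripper": 10,"offset": [0,-0.2,-0.6],"yaw": 0}]}}

```text
time_s: 8.0
tcp_pos: [0.5626, 0.0375, 0.109]
ee_rot: [[-0.081, 0.996, 0.037], [0.996, 0.08, 0.029], [0.026, 0.039, -0.999]]
ft_force: [-0.8, 0.7, 6.4]
finger_gap: 0.0153
```

Call:
{"fn": "move_arm", "kwargs": {"moves": [{"gripper": 10,"offset": [0,-0.2,-0.6],"yaw": 0}]}}

```text
time_s: 8.1
tcp_pos: [0.5627, 0.0374, 0.1088]
ee_rot: [[-0.081, 0.996, 0.037], [0.996, 0.08, 0.03], [0.027, 0.039, -0.999]]
ft_force: [-1.6, 0.9, 8.2]
finger_gap: 0.0154
```

Call:
{"fn": "move_arm", "kwargs": {"moves": [{"gripper": 10,"offset": [0,-0.2,-0.8],"yaw": 0},{"gripper": 10,"offset": [0,-0.2,-0.8],"yaw": 0}]}}

```text
time_s: 8.3
tcp_pos: [0.5627, 0.0373, 0.1083]
ee_rot: [[-0.081, 0.996, 0.037], [0.996, 0.079, 0.031], [0.028, 0.039, -0.999]]
ft_force: [-1.4, 0.5, 9.9]
finger_gap: 0.0157
```

Call:
{"fn": "move_arm", "kwargs": {"moves": [{"gripper": 10,"offset": [0,-0.2,-0.9],"yaw": 0},{"gripper": 10,"offset": [0,-0.2,-0.9],"yaw": 0}]}}

```text
time_s: 8.5
tcp_pos: [0.5627, 0.0372, 0.108]
ee_rot: [[-0.08, 0.996, 0.036], [0.996, 0.079, 0.032], [0.029, 0.039, -0.999]]
ft_force: [-2.3, -0.0, 11.6]
finger_gap: 0.0151
```

Run:
```python
from h import *
arc()
```

```text
t 8.5 tcp [0.5627 0.0372 0.108 ] zax [ 0.036  0.032 -0.999] yawdeg 4.5 F(nest) [-2.3  0.2 11.6] T [0.33 1.32 0.02] gap 0.0151
grasp nest [-1.000e-01 -1.520e+01  1.158e+02] radius 155.2 phi 20.66
```

Call:
{"fn": "move_arm", "kwargs": {"moves": [{"gripper": 10,"offset": [0,-0.2,-1.2],"yaw": 0},{"gripper": 10,"offset": [0,-0.2,-1.2],"yaw": 0}]}}

```text
time_s: 8.7
tcp_pos: [0.5627, 0.0371, 0.1074]
ee_rot: [[-0.08, 0.996, 0.036], [0.996, 0.079, 0.034], [0.031, 0.039, -0.999]]
ft_force: [-2.9, 0.8, 13.6]
finger_gap: 0.015
```

Call:
{"fn": "move_arm", "kwargs": {"moves": [{"gripper": 10,"offset": [0,-0.2,-1.3],"yaw": 0},{"gripper": 10,"offset": [0,-0.2,-1.3],"yaw": 0}]}}

```text
time_s: 8.9
tcp_pos: [0.5628, 0.037, 0.1069]
ee_rot: [[-0.08, 0.996, 0.036], [0.996, 0.079, 0.036], [0.033, 0.039, -0.999]]
ft_force: [-4.7, 0.1, 14.6]
finger_gap: 0.015
```

Run:
```python
from h import *
arc()
```

```text
t 8.9 tcp [0.5628 0.037  0.1069] zax [ 0.036  0.036 -0.999] yawdeg 4.5 F(nest) [-4.7  0.5 14.6] T [0.47 1.67 0.05] gap 0.015
grasp nest [-1.000e-01 -1.560e+01  1.147e+02] radius 155.2 phi 20.25
```

Call:
{"fn": "move_arm", "kwargs": {"moves": [{"gripper": 10,"offset": [-0.3,-0.8,-1.3],"yaw": 0},{"gripper": 10,"offset": [-0.3,-1.2,-1.2],"yaw": 0}]}}

```text
time_s: 9.1
tcp_pos: [0.5627, 0.037, 0.1069]
ee_rot: [[-0.081, 0.996, 0.037], [0.996, 0.079, 0.04], [0.037, 0.04, -0.998]]
ft_force: [-3.1, 2.9, 13.7]
finger_gap: 0.0155
```

Run:
```python
from h import *
arc()
```

```text
t 9.1 tcp [0.5627 0.037  0.1069] zax [ 0.037  0.04  -0.998] yawdeg 4.6 F(nest) [-2.9  3.2 13.7] T [1.06 1.59 0.01] gap 0.0155
grasp nest [-1.000e-01 -1.560e+01  1.146e+02] radius 155.2 phi 20.22
```

Call:
{"fn": "move_arm", "kwargs": {"moves": [{"gripper": 10,"offset": [-0.2,-2,-1.3],"yaw": 0}]}}

```text
time_s: 9.2
tcp_pos: [0.5628, 0.0369, 0.1068]
ee_rot: [[-0.082, 0.996, 0.037], [0.996, 0.08, 0.043], [0.04, 0.041, -0.998]]
ft_force: [-3.0, 5.9, 12.8]
finger_gap: 0.0151
```

Call:
{"fn": "move_arm", "kwargs": {"moves": [{"gripper": 10,"offset": [-0.2,-2,-1.3],"yaw": 0}]}}

```text
time_s: 9.3
tcp_pos: [0.5628, 0.0369, 0.1067]
ee_rot: [[-0.083, 0.996, 0.037], [0.996, 0.082, 0.046], [0.043, 0.041, -0.998]]
ft_force: [-4.0, 3.8, 14.7]
finger_gap: 0.0153
```

Run:
```python
from h import *
arc()
```

```text
t 9.3 tcp [0.5628 0.0369 0.1067] zax [ 0.037  0.046 -0.998] yawdeg 4.7 F(nest) [-3.7  4.1 14.7] T [1.2  1.61 0.04] gap 0.0153
grasp nest [-1.000e-01 -1.580e+01  1.144e+02] radius 155.3 phi 20.13
```

Call:
{"fn": "move_arm", "kwargs": {"moves": [{"gripper": 10,"offset": [-0.1,-5,-1.3],"yaw": 0},{"gripper": 10,"offset": [0,-5,-1.3],"yaw": 0}]}}

```text
time_s: 9.5
tcp_pos: [0.5629, 0.0356, 0.1064]
ee_rot: [[-0.09, 0.995, 0.037], [0.995, 0.087, 0.057], [0.054, 0.042, -0.998]]
ft_force: [-3.9, 11.2, 12.0]
finger_gap: 0.0153
```

Run:
```python
from h import *
arc()
```

```text
t 9.5 tcp [0.5629 0.0356 0.1064] zax [ 0.037  0.057 -0.998] yawdeg 5.0 F(nest) [-3.  11.5 12. ] T [2.56 1.68 0.15] gap 0.0153
grasp nest [-1.000e-01 -1.740e+01  1.141e+02] radius 156.7 phi 19.82
```

Call:
{"fn": "move_arm", "kwargs": {"moves": [{"gripper": 10,"offset": [0.2,-5,-1.2],"yaw": -0.2},{"gripper": 10,"offset": [0.2,-5,-1.2],"yaw": -0.2}]}}

```text
time_s: 9.7
tcp_pos: [0.563, 0.0352, 0.1062]
ee_rot: [[-0.09, 0.995, 0.035], [0.994, 0.088, 0.069], [0.065, 0.041, -0.997]]
ft_force: [-4.1, 10.5, 13.8]
finger_gap: 0.0151
```

Run:
```python
from h import *
arc()
```

```text
t 9.7 tcp [0.563  0.0352 0.1062] zax [ 0.035  0.069 -0.997] yawdeg 5.0 F(nest) [-3.2 10.8 13.8] T [2.44 1.74 0.18] gap 0.0151
grasp nest [-1.000e-01 -1.800e+01  1.139e+02] radius 157.1 phi 19.68
```

Call:
{"fn": "move_arm", "kwargs": {"moves": [{"gripper": 10,"offset": [0.5,-9,-1.3],"yaw": -0.2}]}}

```text
time_s: 9.8
tcp_pos: [0.5632, 0.0317, 0.1059]
ee_rot: [[-0.092, 0.995, 0.034], [0.993, 0.089, 0.075], [0.071, 0.041, -0.997]]
ft_force: [-3.2, 11.0, 13.1]
finger_gap: 0.0155
```

Run:
```python
from h import *
arc()
```

```text
t 9.8 tcp [0.5632 0.0317 0.1059] zax [ 0.034  0.075 -0.997] yawdeg 5.1 F(nest) [-2.3 11.2 13.1] T [2.49 1.69 0.17] gap 0.0155
grasp nest [-1.000e-01 -2.160e+01  1.136e+02] radius 160.5 phi 19.15
```

Call:
{"fn": "move_arm", "kwargs": {"moves": [{"gripper": 10,"offset": [0.5,-9,-1.1],"yaw": -0.3}]}}

```text
time_s: 9.9
tcp_pos: [0.5636, 0.0277, 0.1059]
ee_rot: [[-0.091, 0.995, 0.033], [0.993, 0.088, 0.081], [0.077, 0.04, -0.996]]
ft_force: [-4.0, 11.5, 13.1]
finger_gap: 0.0155
```

Run:
```python
from h import *
arc()
```

```text
t 9.9 tcp [0.5636 0.0277 0.1059] zax [ 0.033  0.081 -0.996] yawdeg 5.1 F(nest) [-3.1 11.8 13.1] T [2.35 1.67 0.27] gap 0.0155
grasp nest [-1.000e-01 -2.570e+01  1.136e+02] radius 164.4 phi 18.67
```

Call:
{"fn": "move_arm", "kwargs": {"moves": [{"gripper": 10,"offset": [0.3,-8,-1.0],"yaw": -0.3}]}}

```text
time_s: 10.0
tcp_pos: [0.5638, 0.0245, 0.1059]
ee_rot: [[-0.091, 0.995, 0.033], [0.992, 0.088, 0.086], [0.083, 0.04, -0.996]]
ft_force: [-1.9, 10.3, 12.6]
finger_gap: 0.0154
```

Run:
```python
from h import *
arc()
for n,b in (("side",(240,150,340,280)),("top",(210,130,320,210))):
    p,d=snap(n,"6"); crop(p,*b,4.5 if n=="side" else 5.5,f"pics/{n}6c.png")
```

```text
t 10.0 tcp [0.5638 0.0245 0.1059] zax [ 0.033  0.086 -0.996] yawdeg 5.0 F(nest) [-1.  10.4 12.6] T [2.32 1.42 0.3 ] gap 0.0154
grasp nest [-1.000e-01 -2.900e+01  1.136e+02] radius 167.5 phi 18.31
```

View pics/side6c.png

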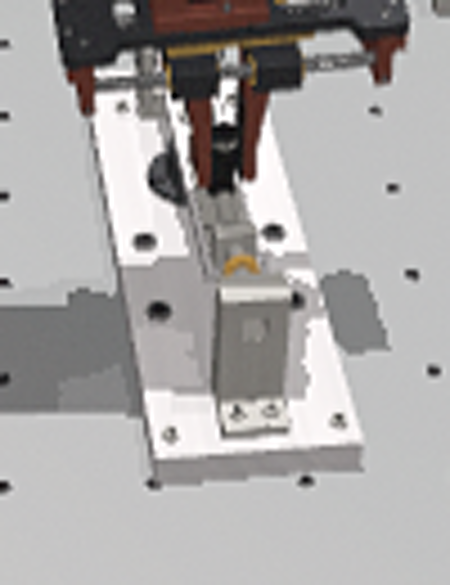

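View pics/top6c.png

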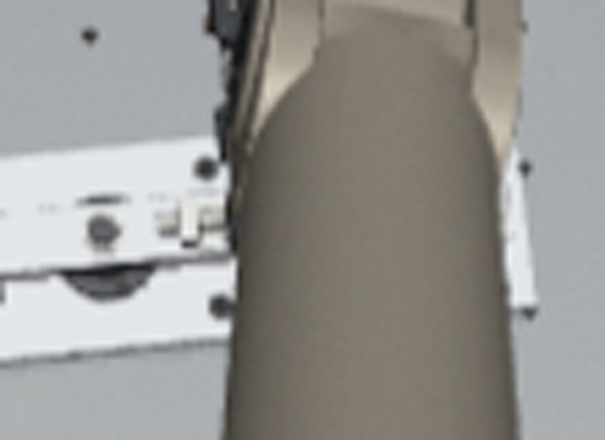

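Call:
{"fn": "move_arm", "kwargs": {"moves": [{"gripper": 10,"offset": [0.5,-7,-1.0],"yaw": -0.3}]}}

```text
time_s: 10.2
tcp_pos: [0.564, 0.0216, 0.1058]
ee_rot: [[-0.089, 0.996, 0.032], [0.992, 0.086, 0.091], [0.088, 0.039, -0.995]]
ft_force: [-3.9, 11.3, 11.9]
finger_gap: 0.0153
```

Run:
```python
from h import *
arc()
```

```text
t 10.2 tcp [0.564  0.0216 0.1058] zax [ 0.032  0.091 -0.995] yawdeg 4.9 F(nest) [-3.  11.6 11.9] T [2.21 1.65 0.38] gap 0.0153
grasp nest [-1.000e-01 -3.200e+01  1.135e+02] radius 170.3 phi 17.95
```

Call:
{"fn": "move_arm", "kwargs": {"moves": [{"gripper": 10,"offset": [0.4,-8,-1.0],"yaw": -0.2}]}}

```text
time_s: 10.3
tcp_pos: [0.5642, 0.0186, 0.1057]
ee_rot: [[-0.091, 0.995, 0.03], [0.992, 0.087, 0.096], [0.093, 0.039, -0.995]]
ft_force: [-2.6, 11.1, 11.4]
finger_gap: 0.0155
```

Call:
{"fn": "move_arm", "kwargs": {"moves": [{"gripper": 10,"offset": [0.4,-8,-1.0],"yaw": -0.2}]}}

```text
time_s: 10.4
tcp_pos: [0.5645, 0.0155, 0.1056]
ee_rot: [[-0.092, 0.995, 0.029], [0.991, 0.089, 0.102], [0.099, 0.039, -0.994]]
ft_force: [-1.9, 9.7, 11.6]
finger_gap: 0.0152
```

Run:
```python
from h import *
arc()
```

```text
t 10.4 tcp [0.5645 0.0155 0.1056] zax [ 0.029  0.102 -0.994] yawdeg 5.1 F(nest) [-1.1  9.8 11.6] T [2.15 1.41 0.29] gap 0.0152
grasp nest [-1.000e-01 -3.830e+01  1.133e+02] radius 176.3 phi 17.26
```

Call:
{"fn": "move_arm", "kwargs": {"moves": [{"gripper": 10,"offset": [0.4,-7.5,-1.0],"yaw": -0.3}]}}

```text
time_s: 10.5
tcp_pos: [0.5647, 0.0127, 0.1055]
ee_rot: [[-0.092, 0.995, 0.028], [0.99, 0.088, 0.107], [0.104, 0.038, -0.994]]
ft_force: [-2.5, 10.7, 10.3]
finger_gap: 0.0154
```

Call:
{"fn": "move_arm", "kwargs": {"moves": [{"gripper": 10,"offset": [0.4,-7,-0.9],"yaw": -0.3}]}}

```text
time_s: 10.6
tcp_pos: [0.5649, 0.0105, 0.1055]
ee_rot: [[-0.092, 0.995, 0.027], [0.99, 0.088, 0.112], [0.109, 0.037, -0.993]]
ft_force: [-3.4, 10.7, 11.2]
finger_gap: 0.0153
```

Run:
```python
from h import *
arc()
```

```text
t 10.6 tcp [0.5649 0.0105 0.1055] zax [ 0.027  0.112 -0.993] yawdeg 5.1 F(nest) [-2.5 10.9 11.2] T [1.95 1.42 0.41] gap 0.0153
grasp nest [-1.000e-01 -4.360e+01  1.132e+02] radius 181.3 phi 16.72
```

Call:
{"fn": "move_arm", "kwargs": {"moves": [{"gripper": 10,"offset": [0.3,-7,-0.9],"yaw": -0.3}]}}

```text
time_s: 10.7
tcp_pos: [0.5651, 0.0082, 0.1054]
ee_rot: [[-0.092, 0.995, 0.027], [0.989, 0.088, 0.118], [0.115, 0.037, -0.993]]
ft_force: [-2.8, 11.0, 10.8]
finger_gap: 0.015
```

Call:
{"fn": "move_arm", "kwargs": {"moves": [{"gripper": 10,"offset": [0.3,-6.5,-0.9],"yaw": -0.3}]}}

```text
time_s: 10.8
tcp_pos: [0.5652, 0.0064, 0.1054]
ee_rot: [[-0.092, 0.995, 0.026], [0.989, 0.088, 0.123], [0.12, 0.037, -0.992]]
ft_force: [-1.9, 11.6, 9.9]
finger_gap: 0.0152
```

Run:
```python
from h import *
arc()
```

```text
t 10.8 tcp [0.5652 0.0064 0.1054] zax [ 0.026  0.123 -0.992] yawdeg 5.0 F(nest) [-1.  11.7  9.9] T [1.83 1.25 0.46] gap 0.0152
grasp nest [-1.00e-01 -4.79e+01  1.13e+02] radius 185.3 phi 16.3
```

Call:
{"fn": "move_arm", "kwargs": {"moves": [{"gripper": 10,"offset": [0.3,-6.5,-0.9],"yaw": -0.3}]}}

```text
time_s: 10.9
tcp_pos: [0.5653, 0.0047, 0.1053]
ee_rot: [[-0.091, 0.996, 0.025], [0.988, 0.087, 0.128], [0.125, 0.036, -0.991]]
ft_force: [-2.3, 10.9, 10.1]
finger_gap: 0.0153
```

Call:
{"fn": "move_arm", "kwargs": {"moves": [{"gripper": 10,"offset": [0.3,-6.5,-0.9],"yaw": -0.3}]}}

```text
time_s: 11.0
tcp_pos: [0.5655, 0.0031, 0.1052]
ee_rot: [[-0.09, 0.996, 0.024], [0.987, 0.087, 0.133], [0.131, 0.035, -0.991]]
ft_force: [-2.3, 11.1, 10.0]
finger_gap: 0.0154
```

Run:
```python
from h import *
arc()
for n,b in (("side",(240,150,340,280)),):
    p,d=snap(n,"7"); crop(p,*b,4.5 if n=="side" else 5.5,f"pics/{n}7c.png")
```

```text
t 11.0 tcp [0.5655 0.0031 0.1052] zax [ 0.024  0.133 -0.991] yawdeg 5.0 F(nest) [-1.4 11.3 10. ] T [2.07 1.27 0.34] gap 0.0154
grasp nest [-1.000e-01 -5.140e+01  1.128e+02] radius 188.7 phi 15.94
```

View pics/side7c.png

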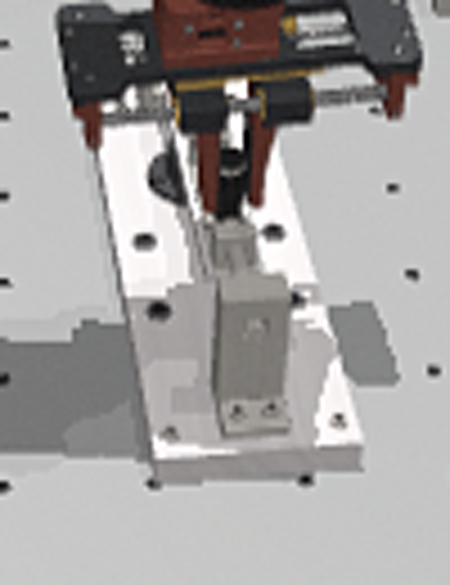

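Call:
{"fn": "move_arm", "kwargs": {"moves": [{"gripper": 10,"offset": [0.3,-6.5,-0.9],"yaw": -0.3}]}}

```text
time_s: 11.15
tcp_pos: [0.5655, 0.0026, 0.1051]
ee_rot: [[-0.09, 0.996, 0.022], [0.986, 0.086, 0.141], [0.138, 0.035, -0.99]]
ft_force: [-3.2, 17.0, 8.5]
finger_gap: 0.0152
```

Call:
{"fn": "move_arm", "kwargs": {"moves": [{"gripper": 10,"offset": [0.3,-6.5,-0.9],"yaw": -0.3}]}}

```text
time_s: 11.25
tcp_pos: [0.5655, 0.0023, 0.105]
ee_rot: [[-0.09, 0.996, 0.021], [0.985, 0.086, 0.148], [0.145, 0.034, -0.989]]
ft_force: [-1.9, 12.0, 7.9]
finger_gap: 0.0152
```

Run:
```python
from h import *
arc()
```

```text
t 11.25 tcp [0.5655 0.0023 0.105 ] zax [ 0.021  0.148 -0.989] yawdeg 4.9 F(nest) [-0.9 12.1  7.9] T [2.17 1.16 0.12] gap 0.0152
grasp nest [-1.000e-01 -5.250e+01  1.126e+02] radius 189.7 phi 15.79
```

Call:
{"fn": "move_arm", "kwargs": {"moves": [{"gripper": 10,"offset": [0.3,-8.5,-0.8],"yaw": -0.2}]}}

```text
time_s: 11.35
tcp_pos: [0.5655, 0.0017, 0.1049]
ee_rot: [[-0.093, 0.996, 0.018], [0.984, 0.089, 0.157], [0.154, 0.033, -0.987]]
ft_force: [-1.1, 17.7, 5.3]
finger_gap: 0.0149
```

Run:
```python
from h import *
arc()
```

```text
t 11.35 tcp [0.5655 0.0017 0.1049] zax [ 0.018  0.157 -0.987] yawdeg 5.1 F(nest) [ 0.3 17.8  5.3] T [3.04 0.98 0.08] gap 0.0149
grasp nest [-1.000e-01 -5.330e+01  1.125e+02] radius 190.4 phi 15.69
```

Call:
{"fn": "move_arm", "kwargs": {"moves": [{"gripper": 10,"offset": [0.3,-9,-0.8],"yaw": -0.2}]}}

```text
time_s: 11.45
tcp_pos: [0.5656, 0.0009, 0.1048]
ee_rot: [[-0.096, 0.995, 0.016], [0.982, 0.092, 0.166], [0.163, 0.032, -0.986]]
ft_force: [-0.0, 16.2, 6.0]
finger_gap: 0.0149
```

Run:
```python
from h import *
arc()
for n,b in (("side",(240,150,340,280)),("top",(210,130,320,210))):
    p,d=snap(n,"8"); crop(p,*b,4.5 if n=="side" else 5.5,f"pics/{n}8c.png")
```

```text
t 11.45 tcp [0.5656 0.0009 0.1048] zax [ 0.016  0.166 -0.986] yawdeg 5.3 F(nest) [ 1.3 16.2  6. ] T [2.99 0.81 0.01] gap 0.0149
grasp nest [-1.000e-01 -5.420e+01  1.123e+02] radius 191.2 phi 15.56
```

View pics/side8c.png

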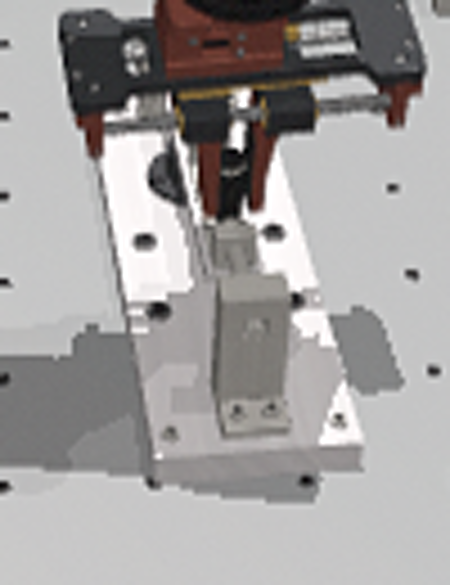

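Call:
{"fn": "move_arm", "kwargs": {"moves": [{"gripper": 10,"offset": [0,0,0],"yaw": 0},{"gripper": 10,"offset": [0,0,0],"yaw": 0}]}}

```text
time_s: 11.75
tcp_pos: [0.5656, 0.0012, 0.106]
ee_rot: [[-0.099, 0.995, 0.016], [0.982, 0.095, 0.166], [0.163, 0.032, -0.986]]
ft_force: [-1.1, -1.1, 6.2]
finger_gap: 0.0149
```

Run:
```python
from h import *
arc()
```

```text
t 11.75 tcp [0.5656 0.0012 0.106 ] zax [ 0.016  0.166 -0.986] yawdeg 5.4 F(nest) [-1.2 -1.   6.2] T [-0.63  1.15  0.05] gap 0.0149
grasp nest [  0.  -54.  113.5] radius 191.3 phi 15.93
```

Call:
{"fn": "move_arm", "kwargs": {"moves": [{"gripper": 30,"offset": [0,0,0],"yaw": 0},{"gripper": 30,"offset": [0,0,0],"yaw": 0},{"gripper": 30,"offset": [0,0,0],"yaw": 0},{"gripper": 30,"offset": [0,0,15],"yaw": 0},{"gripper": 30,"offset": [0,0,25],"yaw": 0},{"gripper": 30,"offset": [0,0,30],"yaw": 0},{"gripper": 30,"offset": [0,20,30],"yaw": 0}]}}

```text
time_s: 12.45
tcp_pos: [0.5622, 0.0173, 0.2065]
ee_rot: [[-0.092, 0.996, 0.009], [0.983, 0.09, 0.161], [0.16, 0.024, -0.987]]
ft_force: [0.9, 0.4, 0.0]
finger_gap: 0.0296
```

Call:
{"fn": "move_arm", "kwargs": {"moves": [{"gripper": 30,"offset": [-10,40,15],"yaw": 0},{"gripper": 30,"offset": [-10,40,10],"yaw": 0},{"gripper": 30,"offset": [-10,40,0],"yaw": 0},{"gripper": 30,"offset": [-10,40,0],"yaw": 0},{"gripper": 30,"offset": [-10,40,0],"yaw": 0},{"gripper": 30,"offset": [0,20,0],"yaw": 0},{"gripper": 30,"offset": [0,0,0],"yaw": 0}]}}

```text
time_s: 13.15
tcp_pos: [0.513, 0.2459, 0.2465]
ee_rot: [[-0.092, 0.995, 0.027], [0.982, 0.086, 0.166], [0.163, 0.041, -0.986]]
ft_force: [0.1, -0.6, -0.5]
finger_gap: 0.0301
```

Run:
```python
from h import *
arc()
np.set_printoptions(precision=1,suppress=True)
for n,b in (("side",(240,150,340,280)),("top",(180,130,320,210))):
    p,d=snap(n,"9"); crop(p,*b,4.5 if n=="side" else 5.5,f"pics/{n}9c.png")
```

```text
t 13.15 tcp [0.513  0.2459 0.2465] zax [ 0.027  0.166 -0.986] yawdeg 4.9 F(nest) [ 0.1 -0.6 -0.5] T [-0.21  0.1   0.01] gap 0.0301
grasp nest [-32.6 194.3 254. ] radius 203.4 phi 108.42
```

View pics/side9c.png

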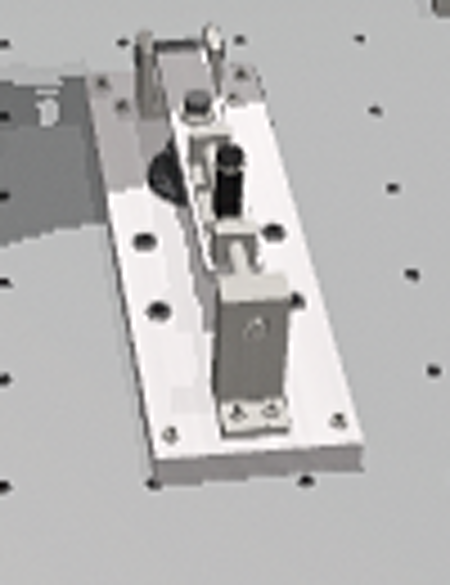

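View pics/top9c.png

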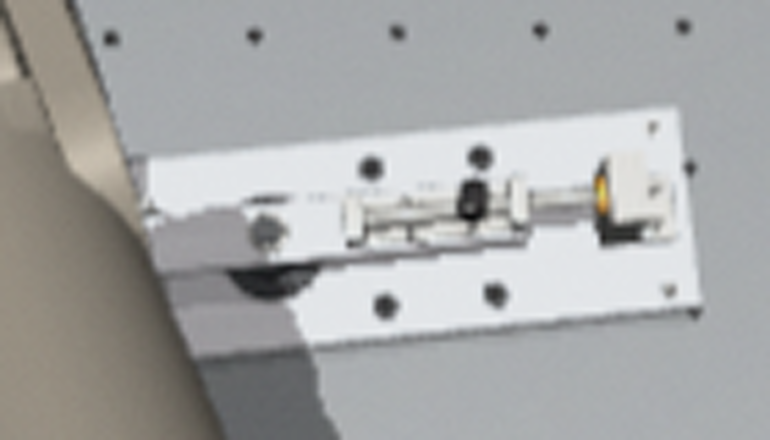

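Run:
```python
from h import *
np.set_printoptions(precision=1,suppress=True)
v,u=np.mgrid[:384,:512]
for n in ("top","side"):
    p,d=load(n,"9"); N=tonest(unproj(n,u,v,d)); ok=(d>0)&(abs(N[...,0])<25)
    k=ok&(p.max(-1)<70)&(N[...,2]>105)&(N[...,1]<0)&(N[...,1]>-80); P=N[k]; print(n,'knob',k.sum(),np.percentile(P,[0,10,50,90,100],axis=0))
    k=ok&(N[...,1]<-95)&(N[...,1]>-150)&(N[...,2]>90)&(N[...,2]<106);P=N[k]; print('keeper top',k.sum(),np.percentile(P,[0,5,50,95,100],axis=0))
    k=ok&(p[...,0].astype(int)-p[...,2]>50)&(N[...,1]<-90)&(N[...,1]>-140);P=N[k]; print('collar',k.sum(),np.percentile(P,[0,50,100],axis=0) if k.any() else '')
    k=ok&(N[...,1]<-40)&(N[...,1]>-100)&(N[...,2]>83)&(N[...,2]<100);P=N[k]; print('guide top',np.percentile(P,[0,10,50,90,100],axis=0))
    k=ok&(N[...,1]<110)&(N[...,1]>75)&(abs(N[...,0])<12)&(N[...,2]>55);P=N[k]
    k2=ok&(N[...,1]<-15)&(N[...,1]>-60)&(abs(N[...,0])>10)&(abs(N[...,0])<15)&(N[...,2]>55)&(N[...,2]<80)
    print('bar z near hinge',np.median(P[:,2]) if len(P) else None,'bar z far',np.median(N[k2][:,2]) if k2.any() else None)
p,d=load("top","9"); crop(p,255,150,315,185,10,"pics/top9d.png")
p,d=load("side","9"); crop(p,275,190,315,250,10,"pics/side9d.png")
```

```text
top knob 17 [[ -8.  -50.9 118.8]
 [ -6.8 -50.7 120.5]
 [ -2.7 -47.6 122.9]
 [  2.2 -42.5 125.8]
 [  2.9 -42.  126.3]]
keeper top 107 [[ -18.7 -138.5   90.4]
 [ -17.2 -137.4   91.5]
 [  -1.  -126.8   98.6]
 [  16.3 -117.7  102.6]
 [  17.5 -109.   105.1]]
collar 13 [[  -9.8 -117.5   78.8]
 [  -3.4 -114.8   86.8]
 [   6.8 -112.9   96.4]]
guide top [[-12.3 -98.3  83. ]
 [ -8.3 -89.7  84.2]
 [ -2.2 -72.4  88.8]
 [  6.2 -51.2  93.5]
 [  9.8 -40.6  98.7]]
bar z near hinge 68.44530899332489 bar z far 68.89689539486619
side knob 40 [[ -7.2 -57.3 105.4]
 [ -6.3 -56.8 107.9]
 [ -1.  -53.9 119.1]
 [  4.5 -46.8 122.8]
 [  6.1 -43.5 124.5]]
keeper top 131 [[ -18.8 -141.6   90.3]
 [ -17.9 -140.2   91.9]
 [  -1.9 -132.6   97.1]
 [  16.2 -120.5   99.8]
 [  17.7 -116.8  100.7]]
collar 0 
guide top [[-12.7 -97.3  83.1]
 [ -8.4 -80.8  83.8]
 [ -1.6 -72.5  89. ]
 [  6.2 -53.3  95.9]
 [ 10.5 -47.2  99.1]]
bar z near hinge 65.75161306300929 bar z far 68.0855307841086
```

View pics/top9d.png

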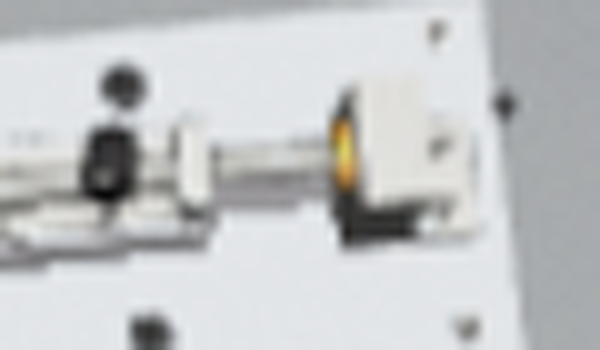

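View pics/side9d.png

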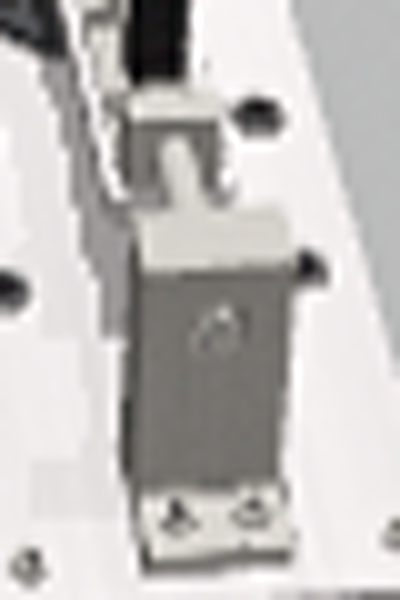

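Call:
{"fn": "move_arm", "kwargs": {"moves": [{"gripper": 0,"offset": [9,-40,0],"yaw": 0},{"gripper": 0,"offset": [9,-40,0],"yaw": 0},{"gripper": 0,"offset": [9,-40,0],"yaw": 0},{"gripper": 0,"offset": [9,-40,-10],"yaw": 0},{"gripper": 0,"offset": [7,-25,-10],"yaw": 0},{"gripper": 0,"offset": [4,-10,-10],"yaw": 0},{"gripper": 0,"offset": [0,0,0],"yaw": 0}], "force": 10}}

```text
time_s: 13.95
tcp_pos: [0.5613, 0.0229, 0.2181]
ee_rot: [[-0.069, 0.997, 0.034], [0.985, 0.062, 0.16], [0.157, 0.044, -0.987]]
ft_force: [-0.2, 0.5, -0.4]
finger_gap: 0.0004
```

Run:
```python
from h import *
arc()
```

```text
t 13.95 tcp [0.5613 0.0229 0.2181] zax [ 0.034  0.16  -0.987] yawdeg 3.6 F(nest) [-0.1  0.5 -0.4] T [-0.15  0.08  0.03] gap 0.0004
grasp nest [ -2.9 -31.8 225.7] radius 230.9 phi 45.5
```

Call:
{"fn": "move_arm", "kwargs": {"moves": [{"gripper": 0,"offset": [0,15,-10],"yaw": 1},{"gripper": 0,"offset": [0,2,-20],"yaw": 0},{"gripper": 0,"offset": [0,0,-15],"yaw": 0},{"gripper": 0,"offset": [0,0,-5],"yaw": 0},{"gripper": 0,"offset": [0,0,0],"yaw": 0}]}}

```text
time_s: 14.45
tcp_pos: [0.5605, 0.0446, 0.1674]
ee_rot: [[-0.09, 0.995, 0.032], [0.983, 0.084, 0.163], [0.16, 0.046, -0.986]]
ft_force: [-0.9, -0.0, 0.6]
finger_gap: 0.0002
```

Run:
```python
from h import *
arc()
n="side"; p,d=snap(n,"10"); crop(p,240,100,340,260,3.7,f"pics/{n}10c.png")
```

```text
t 14.45 tcp [0.5605 0.0446 0.1674] zax [ 0.032  0.163 -0.986] yawdeg 4.8 F(nest) [-0.9  0.   0.6] T [-0.17  0.03 -0.01] gap 0.0002
grasp nest [ -1.9 -10.1 174.9] radius 180.6 phi 39.11
```

View pics/side10c.png

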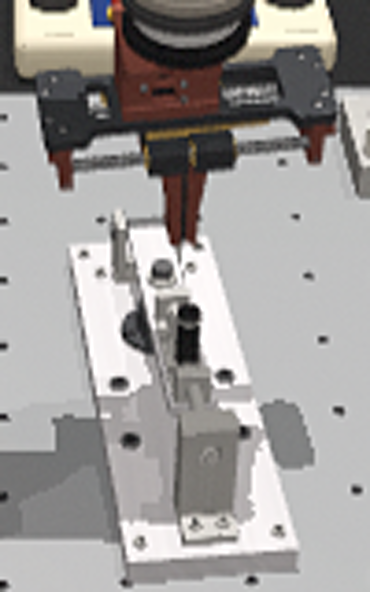

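Call:
{"fn": "move_arm", "kwargs": {"moves": [{"gripper": 0,"offset": [0.5,-7,-10],"yaw": 0},{"gripper": 0,"offset": [0,-1,-15],"yaw": 0},{"gripper": 0,"offset": [0,-1,-12],"yaw": 0},{"gripper": 0,"offset": [0,0,-7],"yaw": 0},{"gripper": 0,"offset": [0,0,-3],"yaw": 0},{"gripper": 0,"offset": [0,0,0],"yaw": 0}]}}

```text
time_s: 15.1
tcp_pos: [0.5617, 0.0354, 0.1178]
ee_rot: [[-0.091, 0.995, 0.034], [0.983, 0.084, 0.164], [0.16, 0.048, -0.986]]
ft_force: [-0.4, -0.1, 0.0]
finger_gap: 0.0003
```

Run:
```python
from h import *
arc()
```

```text
t 15.1 tcp [0.5617 0.0354 0.1178] zax [ 0.034  0.164 -0.986] yawdeg 4.8 F(nest) [-0.4 -0.1  0. ] T [-0.21  0.07 -0.03] gap 0.0003
grasp nest [ -1.5 -19.4 125.3] radius 162.7 phi 23.28
```

Call:
{"fn": "move_arm", "kwargs": {"moves": [{"gripper": 0,"offset": [0.3,-4,-2],"yaw": 0},{"gripper": 0,"offset": [0.2,-2.5,-1],"yaw": 0},{"gripper": 0,"offset": [0.2,-2,0],"yaw": 0}]}}

```text
time_s: 15.4
tcp_pos: [0.5629, 0.0268, 0.1151]
ee_rot: [[-0.092, 0.995, 0.034], [0.983, 0.085, 0.164], [0.16, 0.049, -0.986]]
ft_force: [-0.4, 4.0, -1.8]
finger_gap: 0.0002
```

Call:
{"fn": "move_arm", "kwargs": {"moves": [{"gripper": 0,"offset": [0.2,-2,0],"yaw": 0}]}}

```text
time_s: 15.5
tcp_pos: [0.5628, 0.0265, 0.1152]
ee_rot: [[-0.093, 0.995, 0.033], [0.982, 0.086, 0.167], [0.163, 0.048, -0.985]]
ft_force: [-0.6, 8.8, -1.9]
finger_gap: 0.0006
```

Call:
{"fn": "move_arm", "kwargs": {"moves": [{"gripper": 0,"offset": [0.2,-2,0],"yaw": 0}]}}

```text
time_s: 15.6
tcp_pos: [0.5627, 0.0267, 0.1153]
ee_rot: [[-0.094, 0.995, 0.032], [0.982, 0.088, 0.169], [0.165, 0.048, -0.985]]
ft_force: [0.5, 6.9, -2.3]
finger_gap: 0.0003
```

Call:
{"fn": "move_arm", "kwargs": {"moves": [{"gripper": 0,"offset": [0.2,-2,0],"yaw": 0}]}}

```text
time_s: 15.7
tcp_pos: [0.5626, 0.0268, 0.1153]
ee_rot: [[-0.096, 0.995, 0.031], [0.981, 0.089, 0.171], [0.168, 0.047, -0.985]]
ft_force: [0.2, 4.4, -2.2]
finger_gap: 0.0005
```

Call:
{"fn": "move_arm", "kwargs": {"moves": [{"gripper": 0,"offset": [0.3,-5.5,0],"yaw": -0.1}]}}

```text
time_s: 15.8
tcp_pos: [0.5626, 0.026, 0.1154]
ee_rot: [[-0.098, 0.995, 0.03], [0.98, 0.091, 0.177], [0.173, 0.046, -0.984]]
ft_force: [1.5, 17.8, -3.2]
finger_gap: 0.0003
```

Call:
{"fn": "move_arm", "kwargs": {"moves": [{"gripper": 0,"offset": [0.3,-6.5,0],"yaw": -0.1}]}}

```text
time_s: 15.9
tcp_pos: [0.5625, 0.0261, 0.1156]
ee_rot: [[-0.101, 0.994, 0.028], [0.978, 0.095, 0.184], [0.18, 0.046, -0.983]]
ft_force: [1.7, 18.1, -4.9]
finger_gap: 0.0005
```

Call:
{"fn": "move_arm", "kwargs": {"moves": [{"gripper": 0,"offset": [0.3,-7.5,0],"yaw": -0.1}]}}

```text
time_s: 16.0
tcp_pos: [0.5623, 0.0262, 0.1157]
ee_rot: [[-0.106, 0.994, 0.025], [0.976, 0.099, 0.192], [0.188, 0.045, -0.981]]
ft_force: [2.5, 19.4, -5.1]
finger_gap: 0.0006
```

Call:
{"fn": "move_arm", "kwargs": {"moves": [{"gripper": 0,"offset": [0,3,0],"yaw": 0},{"gripper": 0,"offset": [-0.4,5,0],"yaw": 0},{"gripper": 0,"offset": [0,2,15],"yaw": 0},{"gripper": 0,"offset": [0,0,30],"yaw": 0},{"gripper": 0,"offset": [0,0,35],"yaw": 0},{"gripper": 0,"offset": [0,30,35],"yaw": 0},{"gripper": 0,"offset": [-10,40,10],"yaw": 0},{"gripper": 0,"offset": [-10,40,0],"yaw": 0}]}}

```text
time_s: 16.8
tcp_pos: [0.5441, 0.1391, 0.2524]
ee_rot: [[-0.089, 0.995, 0.035], [0.979, 0.081, 0.188], [0.184, 0.051, -0.982]]
ft_force: [0.7, -0.8, -0.8]
finger_gap: 0.0004
```

Call:
{"fn": "move_arm", "kwargs": {"moves": [{"gripper": 0,"offset": [-10,40,0],"yaw": 0},{"gripper": 0,"offset": [-10,40,0],"yaw": 0},{"gripper": 0,"offset": [-5,25,0],"yaw": 0},{"gripper": 0,"offset": [0,0,0],"yaw": 0}]}}

```text
time_s: 17.2
tcp_pos: [0.5183, 0.2508, 0.2602]
ee_rot: [[-0.092, 0.995, 0.044], [0.978, 0.082, 0.191], [0.187, 0.061, -0.981]]
ft_force: [0.5, -0.4, -0.3]
finger_gap: 0.0003
```

Run:
```python
from h import *
arc()
np.set_printoptions(precision=1,suppress=True)
v,u=np.mgrid[:384,:512]
for n in ("top","side"):
    p,d=snap(n,"11"); N=tonest(unproj(n,u,v,d)); ok=(d>0)&(abs(N[...,0])<25)
    k=ok&(p.max(-1)<70)&(N[...,2]>105)&(N[...,1]<0)&(N[...,1]>-80); P=N[k]; print(n,'knob',k.sum(),np.percentile(P,[0,50,100],axis=0))
    k=ok&(p[...,0].astype(int)-p[...,2]>50)&(N[...,1]<-90)&(N[...,1]>-140);P=N[k]; print('collar',k.sum(),np.percentile(P,[0,50,100],axis=0) if k.any() else '')
    cv2.imwrite(f"pics/{n}11.png",cv2.cvtColor(p,cv2.COLOR_RGB2BGR))
p,d=load("top","11"); crop(p,180,130,320,210,5.5,"pics/top11d.png")
```

```text
t 17.2 tcp [0.5183 0.2508 0.2602] zax [ 0.044  0.191 -0.981] yawdeg 4.7 F(nest) [ 0.5 -0.4 -0.3] T [-0.22  0.09 -0.01] gap 0.0003
grasp nest [-27.3 198.3 267.6] radius 217.6 phi 108.29
top knob 18 [[ -8.  -51.2 111.6]
 [ -3.1 -47.3 124.3]
 [  3.4 -42.1 128.9]]
collar 13 [[  -9.3 -118.9   22.5]
 [  -3.3 -115.3   88.1]
 [   6.9 -113.2   93.3]]
side knob 42 [[ -7.5 -59.6 105.4]
 [ -1.9 -54.1 119.2]
 [  5.3 -41.5 124.7]]
collar 0
```

View pics/top11d.png

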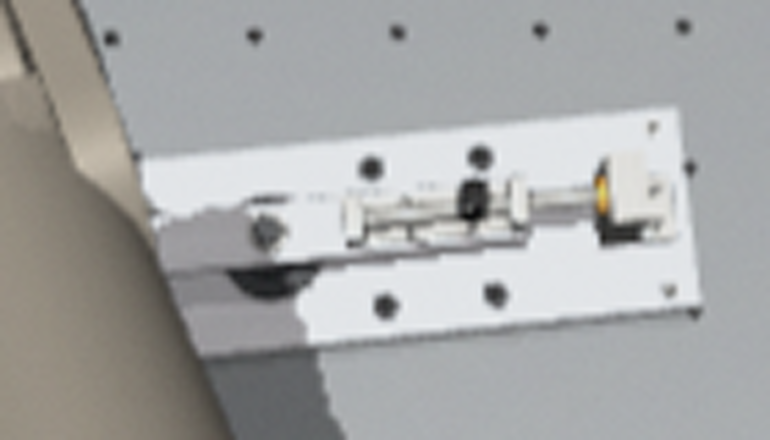

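View pics/side11.png

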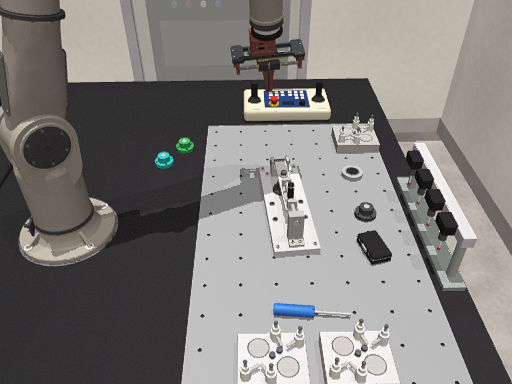

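The picture shows the bar down. In the top crop the collar sits against the keeper at (602,190), and the knob is at (472,200), the same place as before the check push. Everything else is where it was, and the arm is clear.

```bash
python3 -c "
from cell import *
print(close_job())"
```

```text
the job is handed in; nothing more can be done
None
```

The clamp bar is bolted down on the hub and the job is handed in; the last robot time I read was about 17 s of the 72 s allowed.

**What I did:** I swung the bar down by the knob with a light grip. Then I gripped harder and pressed until the spring force matched a level bar, about 32–35 N on the hub by my estimate. I slid the bolt about 35 mm across, let go and backed away.

**Checks on the bolt:**
- **Slide:** the sideways force held near the 11 N drag the whole way, with no jam at the keeper's mouth. It rose to 16–18 N at the end, about 7 N more than the drag.
- **Push from behind:** with closed fingers behind the knob I pushed up to 19 N and the tip did not move, so the collar is against its stop. That is about 8 N on the keeper, under its 20 N limit.
- **Pictures:** the rod end shows in the keeper's far opening and the collar is at the keeper's face. The knob did not move between the pictures before and after the check push, and the other objects look untouched.

**What was less certain:**
- The tool tilted about 11° during the pressing and pushing, because the moves cannot correct tilt. It caused no contact.
- While I pushed against the stop the gripped fingertips still crept a little, which is why I added the push from behind.
- The first picture estimate of the travel was 30–31 mm; by feel it was about 35 mm, within the stated 26–37 mm.
- The final gap can only be judged to about 1 mm in the pictures, so "fully home" rests mainly on the force check.

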